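# Load a cryobox into the freezer-rack tray and shut its gate

## Task

Load the square white cryobox into the steel freezer-rack tray: push it along the tray floor and down the lane between the two guide rails until it is fully home against the rubber buffers of the end stop, then push the swing gate fully shut across the lane behind it. The rails have just been wiped with disinfectant and are still wet, so neither the card box nor the gripper may touch either rail. Only push: keep the box flat on the tray without picking it up or tipping it, and leave the vials, bottle, dish, matchbox and cotton pot round about where they stand.

Things in the scene. Friction and masses are not known exactly. Their poses are not given: they have to be found in the camera images.
- rack_tray: Low stainless tray fixed to the bench, 335 x 144 mm, floor 4 mm thick (apron 130 mm wide). Origin: underside, on the lane's centre line; y points down the lane, from the open apron (floor starts y=-200 mm) to the end stop at right angles to it; x points across, away from the robot. End stop 54 mm high with two rubber buffers whose faces lie at y=+120 mm, so the box is home with its centre at y=+82 mm.
- guide_rail_near: Guide rail on the robot's side of the lane, not to be touched: straight aluminium bar 8 mm wide, its top 22 mm above the bench, from y=-60 to +120 mm in the tray's frame, inner face at x=-45 mm (the lane is 90 mm wide). Its origin and axes are the tray's.
- guide_rail_far: The like guide rail on the far side, inner face at x=+45 mm in the tray's frame, from y=-60 to +120 mm, top 22 mm above the bench. Its origin and axes are the tray's.
- cryobox: Closed white card box with a bar-code label on its lid, 76 x 76 mm and 52 mm high, about 0.25 kg, loose on the tray's apron before the mouth of the lane, somewhat askew and off centre. Origin: centre of its underside (4 mm above the bench); z up, y points roughly down the lane at the start, x across.
- gate (a joint): Angle of the swing gate about its upright pivot (rad): 0 = shut, bar straight across the lane (along the tray's x) at y=+30 mm behind a box that is home; it grows as the free end swings away from the stop, toward the apron and outward past the far side; starts near 2.1, stop at 2.5. Light friction (0.04 N m) holds it where it is left.
- gate_pivot (a point): Centre of the gate's pivot, on the far side of the lane at tray x=+63, y=+30 mm, 43 mm above the bench. The gate is a round steel bar of 8 mm diameter at this height, so it passes 17 mm above the rails; its head at the pivot is 20 mm across and reaches 56 mm above the bench.
- gate_knob (a point): Middle of the upright black knob at the free end of the gate bar, 132 mm from the pivot: 16 mm across, from 40 to 76 mm above the bench; this point is 63 mm above the bench. Shut, it stands at tray x=-69, y=+30 mm, beyond the near rail. On the way shut it is pushed toward the robot, then toward the end stop.
- vial_short: Bystander: small glass vial with grey cap, 17 mm wide, 39 mm high, standing behind the end stop. Origin: centre of its underside.
- vial_a: Bystander: small glass vial with grey cap, 17 mm wide, 49 mm high, standing behind the end stop. Origin: centre of its underside.
- vial_b: Bystander: glass vial with grey cap, 20 mm wide, 57 mm high, standing on the bench on the far side of the lane. Origin: centre of its underside.
- amber_bottle: Bystander: small amber bottle with black cap, 20 mm wide, 43 mm high, standing on the bench to the right of the note pad, clear of the tray. Origin: centre of its underside.
- dish: Bystander: closed petri dish, 91 mm wide, 15 mm high, on the bench behind the note pad. Origin: centre of its underside.
- match_box: Bystander: matchbox 36 x 51 x 15 mm lying on the bench at the left. Origin: centre of its underside.
- pot: Bystander: clear pot of cotton wool, 80 mm wide, 61 mm high, at the left. Origin: centre of its underside.

How it is judged (in metres and radians):
On the way, in this order (a step that is already met when the one before it is completed fails the run):
1. the box is home against the buffers, flat on the tray floor (y of cryobox in the frame of rack_tray between 0.077 and 0.086 m and x of cryobox in the frame of rack_tray between -0.008 and 0.008 m and angle between the y axis of cryobox and the y axis of rack_tray, either way round below 0.08 rad and z of cryobox in the frame of rack_tray between 0.001 and 0.008 m), for 0.2 s.
2. the gate is shut behind it (value of joint gate below 0.06 rad), for 0.2 s.
At the end, for the whole second after the job is handed in: The box stands flat and at rest on the tray floor between the rails, square to within 0.08 rad and with its front within 5 mm of the buffers; the gate is within 0.06 rad of fully shut (all of step 1 and value of joint gate below 0.06 rad and linear speed of cryobox below 0.02 m/s and angle between cryobox's own z axis and vertical below 0.05 rad); the robot touches nothing.
It fails at once if a guide rail is touched, by the box, the gripper or anything else (contact force between any of guide_rail_near, guide_rail_far and anything else above 0.3 N).
It fails at once if the box is lifted off the tray floor or tipped (z of cryobox in the frame of rack_tray above 0.012 m or angle between cryobox's own z axis and vertical above 0.15 rad).
It fails at once if a bystander (vial, bottle, dish, matchbox, pot) is moved by more than 15 mm (distance of any of vial_short, vial_a, vial_b, amber_bottle, dish, match_box, pot from where it was at the start of the episode above 0.015 m).
It also fails if it takes over 72 s, if anything falls off the work surface, if the arm or the gripper's body presses on something with over 40 N, if the wrist force passes 120 N, or if a joint passes its speed limit or range.

## Robot

A 6-joint arm with a two-finger parallel gripper is mounted at the origin on a cart in front of the work surface, level with it; the furniture and walls round the work are solid. World frame = base frame: x ahead of the robot, y to its left, z up, the work surface at z = 0. Lengths are in mm, angles in rad, forces in N, time in s.
With the tool pointing down it reaches from about 350 to 975 mm from the base axis. Payload 7.1 kg.
Tool frame: the origin (TCP) lies on the centre line of the jaws, within the pads' length; the fingertips stand 14 mm ahead of it and the grasp point (between the pads) lies 5 mm behind it; x points along the fingers, z is the direction in which the jaws open and shut, and the axes are right-handed (so a half turn about x gives the same grasp; the last joint's range is limited). The gripper opens to 88 mm and grips with 3 to 60 N. Pads are 20 mm wide; open, the fingers measure 115 mm over their backs; the gripper's body (75 mm by 178 mm) begins 61 mm behind the grasp point.
Start: joints at [-1.244, 0.423, 1.63, -0, 1.089, -0.019], TCP at [211.86, -587.98, 236.675] pointing down, gripper open.
Joint ranges: [-3, 3], [-0.9, 2.11], [0.09, 2.58], [-1.31, 4.45], [0.11, 2.69], [-2.54, 2.54]. Speed limits (rad/s): [2.39, 2.39, 3.01, 3.14, 3.14, 3.14].

## Interface

Orientations are given as a rotation vector (axis times angle).
In Python, from workcell import ctrl gives the robot as it stands.
- The arm moves only by the tool servo_tool, never from a script. Its argument "plan" is a list that holds one entry, the list of rows, each a list of 7 numbers: the shift along the tool's x, y, z in cm, then the turn, a rotation vector about the tool's x, y, z in rad, then the finger opening in cm, from 0 to 8.78. A call has 1 to 8 rows; each row is the pose to reach, as a shift and turn from the pose commanded when the call began, along the tool's axes at that moment; what a row does not reach only later rows make up. A row lasts 1/12 s, in which the tool goes at most 41.7 mm and 7.16 degrees, less where a joint would pass 70% of its speed; a pose out of reach is approached as far as the arm can. A call with a gripper value outside its range is refused whole. The fingers move at their own pace and stop on an object; the grip force is fixed at half the most. Time passes only in rows, so rows that repeat a pose let the fingers close. It gives the time, the measured TCP pose, the force and the opening at its end, in the units of the state.
- ctrl.get_obs(): the state, without advancing time (a new reading comes with each control period).
- ctrl.get_image(name): name is "scene" or "top" or "wrist"; returns the picture (420x560x3 uint8, red, green, blue); there is no depth.
- ctrl.calibration(name): a dict with "K" (3x3 intrinsics, pixels), "dist" ([k1, k2, p1, p2, k3] as OpenCV has them; the pictures are not rectified), "view" (4x4, takes a point from world to camera coordinates). Camera axes: x right, y up, looking along -z (the intrinsics and any distortion apply to the point x, -y, -z); pixel columns grow to the right and rows downward; lengths in mm; the calibration is good to about 2 mm. A picture is of the moment at which its call begins: read the wrist's pose just before it. calibration takes no time and is no camera call; for the wrist camera it gives the pose at the moment of the call.
- ctrl.close_job(): hands the job in, once; it reports no verdict.
The state is a dict: "t": time; "qpos": joint angles; "qvel": joint speeds; "joint_torque": joint torques, N m; "ee_pos": TCP position; "orientation": TCP orientation; "ft_force": force on the tool from outside, world axes, zero at the start; "moment": the same for the moment, N m; "width": finger opening in mm.
Only numpy, scipy, OpenCV 4.12 (cv2) and the standard library are available. Lean on these libraries where they do the work, as an engineer would, in place of code of your own. Each camera call takes 0.05 s, during which the arm holds its last target.

## Working session

There is one attempt and no reset: what is moved stays moved. The work goes in short steps, Python scripts to look and compute and a tool call to move; the robot and the scene stay as the last step left them, time stands still between calls to the robot, and variables do not carry over. Pictures are saved under pics/ and viewed, and the job is handed in when it is done.

Besides the shell and the picture viewer there is one more tool, called after "Call:" by a JSON object that holds its "op" and its "data", one argument or row to a line. servo_tool: Moves the arm, as the interface text tells. Its arguments: {"type":"object","properties":{"plan":{"type":"array","items":{"type":"array","items":{"type":"array","items":{"type":"number"}}}}},"required":["plan"]}

```bash
ls; mkdir -p pics; python3 - <<'E'
from workcell import ctrl
import cv2
o=ctrl.get_obs()
print(o)
for n in ["scene","top","wrist"]:
    c=ctrl.calibration(n); print(n,c)
    im=ctrl.get_image(n); cv2.imwrite(f"pics/{n}0.png",im[:,:,::-1])
E
```

```text
pics
{'t': 0.0, 'qpos': array([-1.24399888e+00,  4.23851721e-01,  1.63068973e+00, -2.39429256e-05,
        1.08857979e+00, -1.89840287e-02]), 'qvel': array([ 0.0003426 , -0.00038025,  0.00016258, -0.00024559,  0.00096371,
        0.00165303]), 'joint_torque': array([ 7.23287740e-04, -5.44619107e+01, -2.73664266e+01,  6.41440088e-02,
        2.26467935e-02, -1.49561338e-04]), 'ee_pos': array([ 211.68909408, -587.49204008,  235.89498741]), 'orientation': array([ 0.95171564,  1.35445608, -0.95025127]), 'ft_force': array([-0.7835292 ,  0.3907707 , -0.72710074]), 'moment': array([-0.03359593, -0.00755179,  0.00936954]), 'width': 87.87572201780185}
scene {'K': array([[452.55838011,   0.        , 267.6082576 ],
       [  0.        , 452.55838011, 215.81256214],
       [  0.        ,   0.        ,   1.        ]]), 'dist': array([-0.03850544,  0.        ,  0.        ,  0.        ,  0.        ]), 'view': array([[-8.62212380e-01, -5.06017230e-01,  2.31597711e-02,
         5.05916608e+02],
       [ 2.81536941e-01, -4.40704739e-01,  8.52359246e-01,
        -2.39694729e+02],
       [-4.21101844e-0
[... 645 characters left out ...]
31218935e+03],
       [ 0.00000000e+00,  0.00000000e+00,  0.00000000e+00,
         1.00000000e+00]])}
wrist {'K': array([[300.05994996,   0.        , 281.34997198],
       [  0.        , 300.05994996, 206.38266983],
       [  0.        ,   0.        ,   1.        ]]), 'dist': array([-0.04373809,  0.        ,  0.        ,  0.        ,  0.        ]), 'view': array([[ 3.38681520e-01, -9.40899606e-01, -1.66122572e-03,
        -6.25105299e+02],
       [ 9.12499034e-01,  3.28888094e-01, -2.43265564e-01,
         2.94144444e+01],
       [ 2.29434831e-01,  8.08736840e-02,  9.69958301e-01,
        -3.89789516e+02],
       [ 0.00000000e+00,  0.00000000e+00,  0.00000000e+00,
         1.00000000e+00]])}
```

View pics/scene0.png

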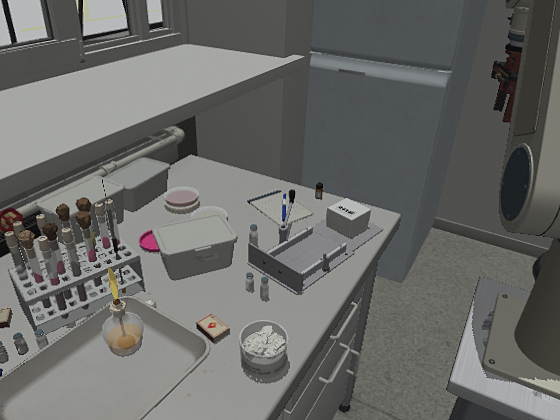

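View pics/top0.png

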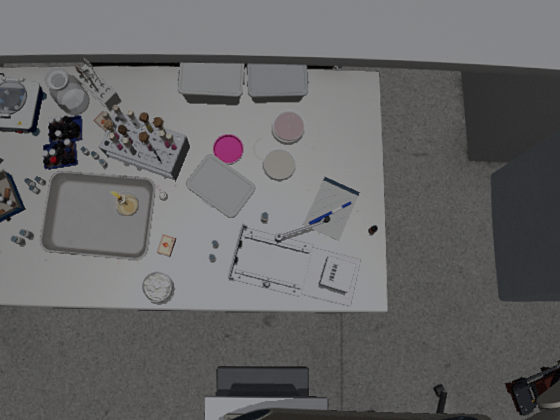

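View pics/wrist0.png

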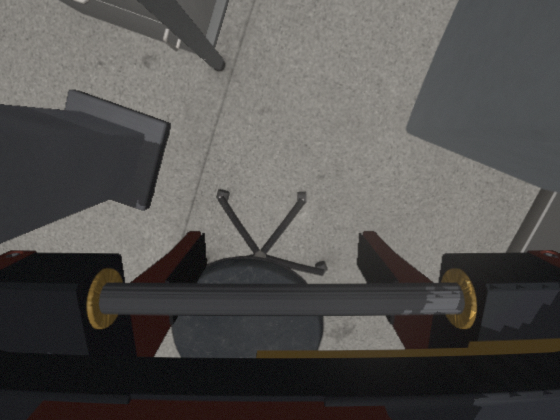

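The scene and top views show the tray at about (290,265) in the top picture. The lane runs leftward to the end stop at about x=235, the white box is at (335,272), and the gate lies open toward the note pad with its far end at about (350,205). The wrist camera sees only the floor.

```bash
cat > h.py <<'E'
import numpy as np, cv2
from workcell import ctrl
def ray(c,px):
    K,d,V=c["K"],c["dist"],c["view"]
    p=cv2.undistortPoints(np.array([[px]],float),K,d)[0,0]
    R,t=V[:3,:3],V[:3,3]
    return -R.T@t, R.T@np.array([p[0],-p[1],-1.0])
def onplane(c,px,z):
    o,v=ray(c,px); return o+v*(z-o[2])/v[2]
def proj(c,P):
    V=c["view"]; P=np.atleast_2d(P)@V[:3,:3].T+V[:3,3]
    P=P*[1,-1,-1]
    return cv2.projectPoints(P,np.zeros(3),np.zeros(3),c["K"],c["dist"])[0][:,0]
def tri(c1,p1,c2,p2):
    o1,v1=ray(c1,p1);o2,v2=ray(c2,p2)
    v1/=np.linalg.norm(v1);v2/=np.linalg.norm(v2)
    s=np.linalg.lstsq(np.c_[v1,-v2],o2-o1,rcond=None)[0]
    a=o1+v1*s[0];b=o2+v2*s[1]
    return (a+b)/2,np.linalg.norm(a-b)
def crop(im,x0,y0,x1,y1,s,name):
    cv2.imwrite(name,cv2.resize(im[y0:y1,x0:x1,::-1],None,fx=s,fy=s,interpolation=cv2.INTER_CUBIC))
E
python3 - <<'E'
from h import *
im=cv2.imread("pics/top0.png")[:,:,::-1]
crop(im,215,165,385,315,4.7,"pics/topc.png")
im=cv2.imread("pics/scene0.png")[:,:,::-1]
crop(im,235,175,395,300,5,"pics/scenec.png")
E
```

```text
(no output)
```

View pics/topc.png

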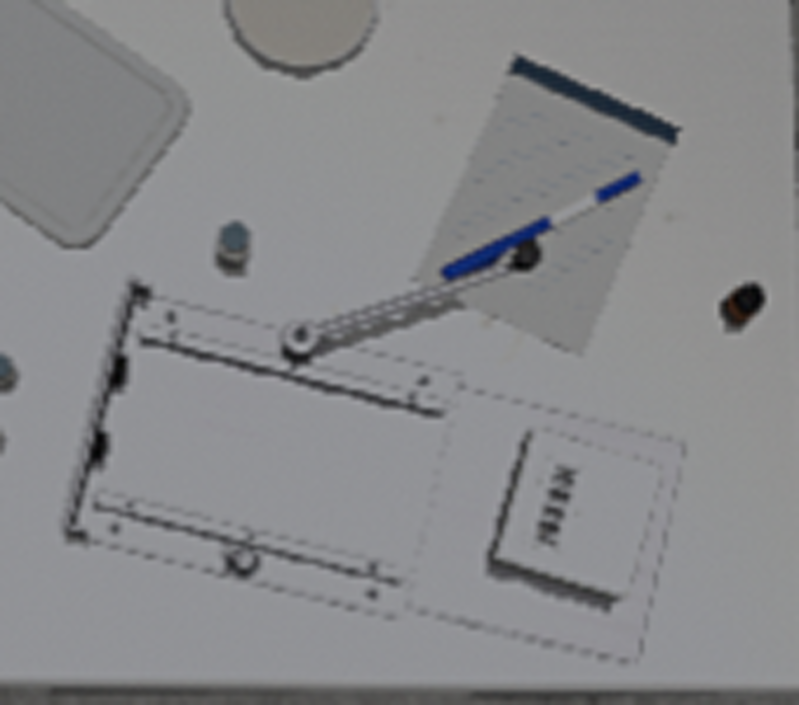

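View pics/scenec.png

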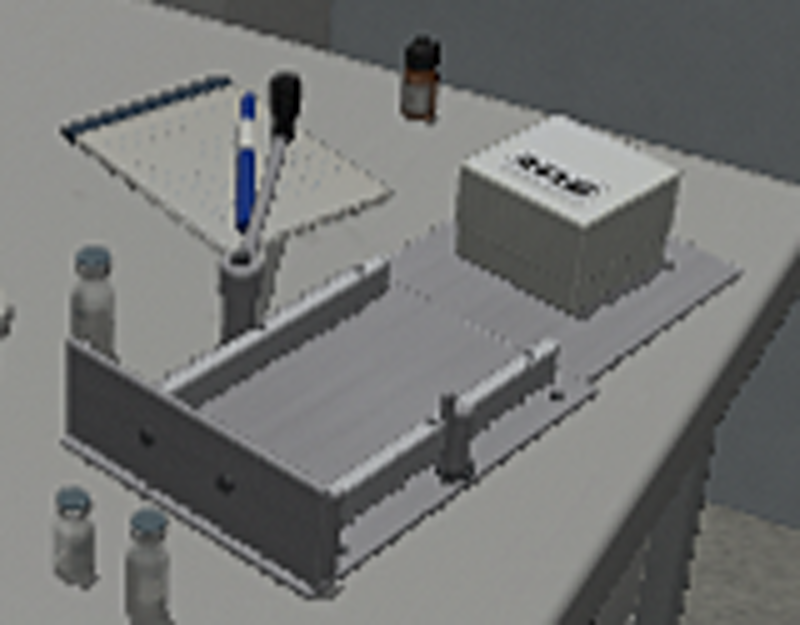

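The crops show the tray's apron corners at crop (685,443) and (637,662), the gate pivot at (300,337), the knob at (525,255), and a catch post by the near rail at (241,563). The box lid is clear. From these I'll make a coarse tray pose, then refine it with the wrist camera.

```bash
python3 - <<'E'
from h import *
c=ctrl.calibration("top"); s=ctrl.calibration("scene")
f=lambda x,y:(x/4.7+215,y/4.7+165)
g=lambda x,y:(x/5+235,y/5+175)
A=onplane(c,f(685,443),4);B=onplane(c,f(637,662),4)
print("apron far/near",A,B,np.linalg.norm(A-B))
P=onplane(c,f(298,336),56);print("pivot",P, tri(c,f(298,336),s,g(241,257)))
k=onplane(c,f(526,250),76);print("knob",k,np.linalg.norm((k-P)[:2]), tri(c,f(526,250),s,g(285,78)))
for p in [(533,432),(662,465),(617,600),(492,562)]: print("lid",onplane(c,f(*p),56))
for p in [(562,116),(680,176),(583,229),(460,164)]: print("lid sc",onplane(s,g(*p),56))
e=(A-B)[:2];print("ang",np.degrees(np.arctan2(e[1],e[0])))
for n in ((140,340),(443,413),(95,508),(398,582)): print("rail",onplane(c,f(*n),22))
E
```

```text
apron far/near [ 514.16588166 -251.93189508    4.        ] [ 389.45366037 -222.3079651     4.        ] 128.18235200858246
pivot [564.70090691 -26.95267282  56.        ] (array([564.4802136 , -27.37192779,  52.87798088]), np.float64(1.5414800428652042))
knob [ 611.23342371 -151.23422031   76.        ] 132.70711422868172 (array([ 609.97309762, -152.00898977,   74.58056097]), np.float64(3.2655325447466033))
lid [ 513.11416368 -156.90916285   56.        ]
lid [ 495.64815826 -228.38420765   56.        ]
lid [ 421.41170096 -202.34491719   56.        ]
lid [ 441.5049514  -133.84480035   56.        ]
lid sc [ 488.29234242 -223.4509373    56.        ]
lid sc [ 418.02995561 -199.01409703   56.        ]
lid sc [ 439.9568486  -128.52866614   56.        ]
lid sc [ 512.12363892 -152.07459655   56.        ]
ang -13.362296095659744
rail [566.47847701  60.89003938  22.        ]
rail [ 527.43023694 -110.63922751   22.        ]
rail [471.19659419  84.12740941  22.        ]
rail [432.21197829 -85.31366341  22.        ]
```

```bash
cat >> h.py <<'E'
from scipy.spatial.transform import Rotation as Rt
def delta(p,ang,base=None):
    """target TCP pos p (world mm), pointing down, tool z axis at world heading ang(rad); -> row shift cm + rotvec in tool axes"""
    o=ctrl.get_obs()
    p0,R0=(o["ee_pos"],Rt.from_rotvec(o["orientation"])) if base is None else base
    x=np.array([0,0,-1.]);z=np.array([np.cos(ang),np.sin(ang),0]);y=np.cross(z,x)
    R1=Rt.from_matrix(np.c_[x,y,z])
    return np.r_[R0.inv().apply(np.array(p)-p0)/10,(R0.inv()*R1).as_rotvec()].round(3)
E
python3 - <<'E'
from h import *
o=ctrl.get_obs();R=Rt.from_rotvec(o["orientation"]).as_matrix();print(R.round(4))
c=ctrl.calibration("wrist");V=c["view"];C=-V[:3,:3].T@V[:3,3]
print("cam in tool",R.T@(C-o["ee_pos"]), "look",R.T@(-V[2,:3]))
th=np.radians(-13.1)
for a in (th,th+np.pi): print(delta([420,-90,330],a))
E
```

```text
[[-4.000e-04  9.408e-01  3.389e-01]
 [ 1.000e-03  3.389e-01 -9.408e-01]
 [-1.000e+00  0.000e+00 -1.100e-03]]
cam in tool [-148.20442551   66.09840945    1.03120766] look [ 9.69957396e-01 -2.43274476e-01 -4.22836516e-04]
[-9.3470e+00  3.6462e+01 -3.9768e+01 -9.9600e-01 -1.0000e-03 -1.0000e-03]
[-9.3470e+00  3.6462e+01 -3.9768e+01  2.1450e+00 -1.0000e-03  1.0000e-03]
```

```bash
cat >> h.py <<'E'
TH=np.radians(-13.1);O=np.array([496.8,-42.1])
def t2w(x,y,z):
    ex=np.array([np.cos(TH),np.sin(TH)]);ey=np.array([-ex[1],ex[0]])
    return np.r_[O+x*ex+y*ey,z]
def w2t(p):
    ex=np.array([np.cos(TH),np.sin(TH)]);ey=np.array([-ex[1],ex[0]])
    d=np.array(p)[:2]-O
    return np.array([d@ex,d@ey])
E
python3 -c "
from h import *
print(delta(t2w(0,-135,420),TH))"
```

```text
[-1.8357e+01  3.7975e+01 -3.0348e+01 -9.9600e-01 -1.0000e-03 -1.0000e-03]
```

Call:
{"op": "servo_tool", "data": {
  "plan": [
    [[-18.4,38,-30.3,-0.996,0,0,4],[-18.4,38,-30.3,-0.996,0,0,4],[-18.4,38,-30.3,-0.996,0,0,4],[-18.4,38,-30.3,-0.996,0,0,4],[-18.4,38,-30.3,-0.996,0,0,4],[-18.4,38,-30.3,-0.996,0,0,4],[-18.4,38,-30.3,-0.996,0,0,4],[-18.4,38,-30.3,-0.996,0,0,4]]
  ]
}}

```text
t: 0.82
ee_pos: [375.7, -320.6, 355.3]
orientation: [0.175, 1.564, -0.175]
ft_force: [0.9, -1.0, -0.1]
width: 40.6
```

```bash
python3 -c "
from h import *
print(delta(t2w(0,-135,420),TH),ctrl.get_obs()['width'])"
```

```text
[-6.4670e+00  1.6344e+01  5.5730e+00  6.0000e-03 -0.0000e+00 -0.0000e+00] 40.55880053671304
```

Call:
{"op": "servo_tool", "data": {
  "plan": [
    [[-6.5,16.3,5.6,0,0,0,4],[-6.5,16.3,5.6,0,0,0,4],[-6.5,16.3,5.6,0,0,0,4],[-6.5,16.3,5.6,0,0,0,4],[-6.5,16.3,5.6,0,0,0,4],[-6.5,16.3,5.6,0,0,0,4],[-6.5,16.3,5.6,0,0,0,4]]
  ]
}}

```text
t: 1.4
ee_pos: [467.0, -175.9, 419.6]
orientation: [0.178, 1.564, -0.178]
ft_force: [-0.6, 0.2, -0.6]
width: 40.2
```

```bash
python3 - <<'E'
from h import *
o=ctrl.get_obs();print(o["ee_pos"],o["qpos"])
c=ctrl.calibration("wrist");np.savez("pics/w1.npz",**c)
im=ctrl.get_image("wrist");cv2.imwrite("pics/w1.png",im[:,:,::-1])
crop(im,0,0,560,420,1.42,"pics/w1b.png")
E
```

```text
[ 466.96510062 -175.91849513  419.5688782 ] [-3.83903935e-01  6.10390020e-02  1.68152021e+00 -3.93948583e-04
  1.39904904e+00 -1.57191322e-01]
```

View pics/w1b.png

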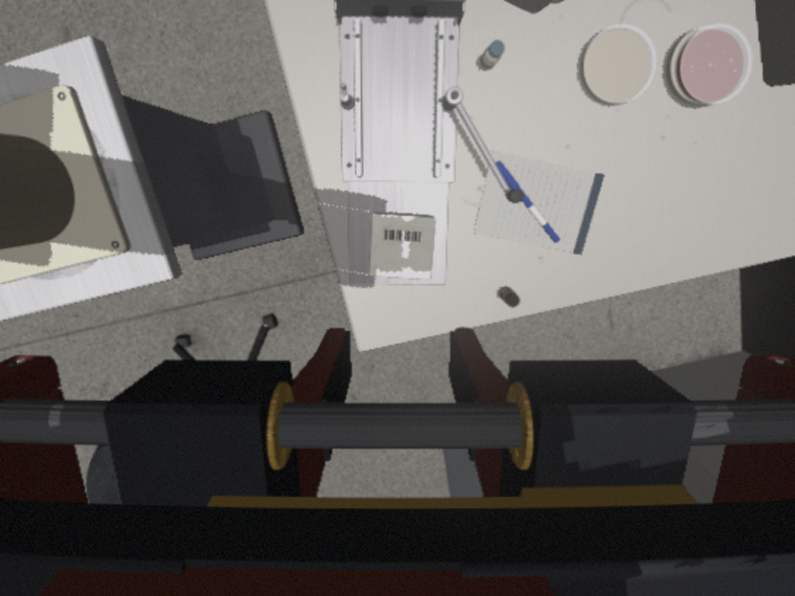

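The wrist view shows the whole tray: stop at the top, about (400,10), pivot at (453,97), knob at (515,195), box at about (403,245), and two jaw fingers lower down.

```bash
python3 - <<'E'
from h import *
im=cv2.imread("pics/w1.png")[:,:,::-1]
crop(im,225,0,375,112,5.3,"pics/w1c.png")
crop(im,225,100,375,212,5.3,"pics/w1d.png")
E
```

```text
(no output)
```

View pics/w1c.png

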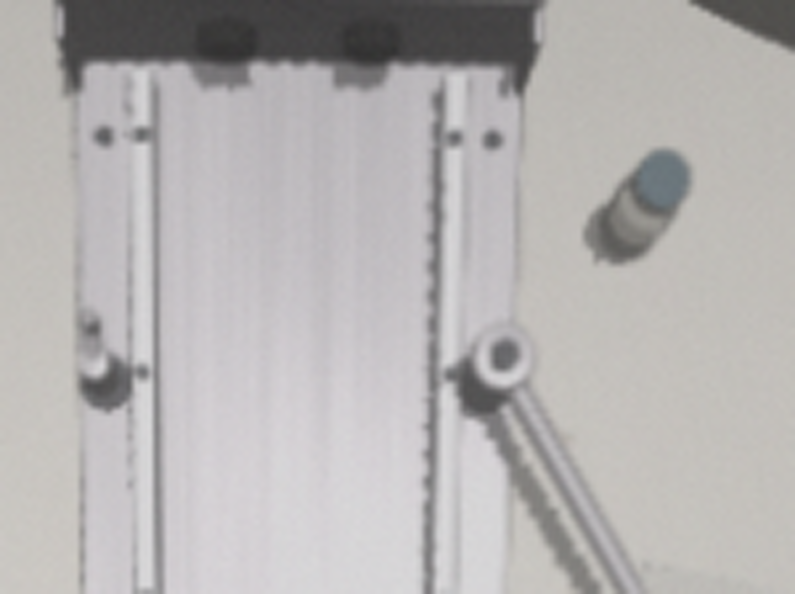

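View pics/w1d.png

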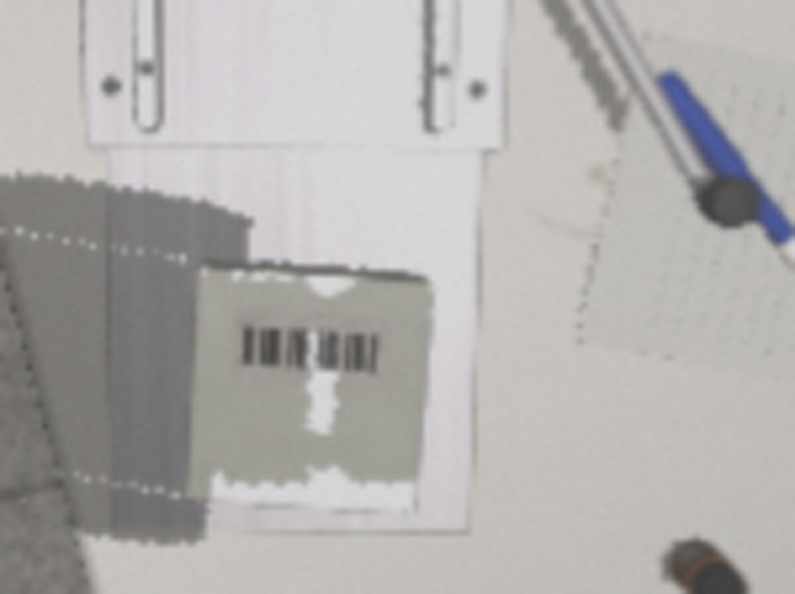

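```bash
python3 - <<'E'
from h import *
c=dict(np.load("pics/w1.npz"))
a=lambda x,y:((x+.5)/5.3+225-.5,(y+.5)/5.3-.5)
b=lambda x,y:((x+.5)/5.3+225-.5,(y+.5)/5.3+100-.5)
def P(n,p,z):
    w=onplane(c,p,z);print(n,w.round(1),w2t(w).round(1));return w
P("apron far",b(468,531),4)
P("plate near corner",b(92,146),4);P("plate far corner",b(501,149),4)
P("near in top a",a(155,75),22);P("near in top b",b(160,122),22)
P("far in top a",a(444,100),22);P("far in top b",b(433,125),22)
P("pivot",a(504,353),56)
P("knob",b(730,200),76)
L=[P("lid",b(*q),56) for q in [(205,267),(431,282),(414,511),(188,495)]]
print("ctr",w2t(np.mean(L,0)),[np.linalg.norm(L[i]-L[i-1]).round(1) for i in range(4)])
for i,j in ((0,1),(3,2)):
    d=w2t(L[j])-w2t(L[i]);print("ang rel tray deg",np.degrees(np.arctan2(d[1],d[0])))
for i,j in ((3,0),(2,1)):
    d=w2t(L[j])-w2t(L[i]);print("ang rel tray deg",np.degrees(np.arctan2(-d[0],d[1])))
E
```

```text
apron far [ 512.2 -250.9    4. ] [  62.3 -199.9]
plate near corner [413.5 -88.8   4. ] [-70.6 -64.3]
plate far corner [ 550.4 -121.4    4. ] [ 70.2 -65.1]
near in top a [480.4  82.3  22. ] [-44.2 117.5]
near in top b [439.7 -87.2  22. ] [-45.4 -56.8]
far in top a [566.1  55.1  22. ] [ 45.5 110.4]
far in top b [ 527.7 -108.5   22. ] [ 45.2 -57.7]
pivot [564.  -27.4  56. ] [62.1 29.6]
knob [ 606.5 -150.4   76. ] [131.4 -80.6]
lid [ 445.4 -135.2   56. ] [ -29.  -102.4]
lid [ 514.3 -156.    56. ] [  42.8 -106.9]
lid [ 493.5 -227.6   56. ] [  38.8 -181.4]
lid [ 422.3 -205.7   56. ] [ -35.5 -176.2]
ctr [   4.29725184 -141.72284127] [np.float64(74.1), np.float64(72.0), np.float64(74.6), np.float64(74.4)]
ang rel tray deg -3.6385374383957774
ang rel tray deg -4.01829672559136
ang rel tray deg -5.023668032528743
ang rel tray deg -3.105452467553478
```

Frame check: rail inner faces at x=±45 and the pivot at (62.1,29.6) against (63,30), so the tray frame is good to about 1 mm. Box centre is at tray (4,-142), about 4° askew. Going behind the box now.

```bash
python3 -c "
from h import *
print(delta(t2w(4,-215,150),TH));print(delta(t2w(4,-215,42),TH))"
```

```text
[ 2.6911e+01 -7.7020e+00  3.4200e-01  0.0000e+00 -1.0000e-03  0.0000e+00]
[ 3.7711e+01 -7.6980e+00  3.5300e-01  0.0000e+00 -1.0000e-03  0.0000e+00]
```

Call:
{"op": "servo_tool", "data": {
  "plan": [
    [[0,-7.7,0.35,0,0,0,4],[0,-7.7,0.35,0,0,0,4],[0,-7.7,0.35,0,0,0,4],[26.9,-7.7,0.35,0,0,0,4],[26.9,-7.7,0.35,0,0,0,4],[26.9,-7.7,0.35,0,0,0,4],[26.9,-7.7,0.35,0,0,0,4],[26.9,-7.7,0.35,0,0,0,4]]
  ]
}}

```text
t: 2.12
ee_pos: [451.0, -253.0, 209.2]
orientation: [0.182, 1.564, -0.182]
ft_force: [0.0, -0.9, -0.7]
width: 40.1
```

```bash
python3 -c "
from h import *
print(delta(t2w(4,-215,42),TH))"
```

```text
[ 1.6719e+01  7.8000e-02  8.7000e-02 -3.0000e-03 -1.0000e-03 -0.0000e+00]
```

Call:
{"op": "servo_tool", "data": {
  "plan": [
    [[4,0.08,0.1,-0.003,0,0,4],[8,0.08,0.1,-0.003,0,0,4],[12,0.08,0.1,-0.003,0,0,4],[15,0.08,0.1,-0.003,0,0,4],[16.7,0.08,0.1,-0.003,0,0,4],[16.7,0.08,0.1,-0.003,0,0,4],[16.7,0.08,0.1,-0.003,0,0,4]]
  ]
}}

```text
t: 2.7
ee_pos: [452.3, -251.9, 43.4]
orientation: [0.18, 1.566, -0.178]
ft_force: [0.1, -0.9, 0.4]
width: 39.9
```

```bash
python3 - <<'E'
from h import *
print(delta(t2w(4,-215,42),TH), w2t(ctrl.get_obs()["ee_pos"]))
im=ctrl.get_image("wrist");cv2.imwrite("pics/w2.png",im[:,:,::-1])
crop(im,0,0,560,420,1.42,"pics/w2b.png")
E
```

```text
[ 0.14  -0.054 -0.022  0.001 -0.003 -0.001] [   4.22884709 -214.46084383]
```

View pics/w2b.png

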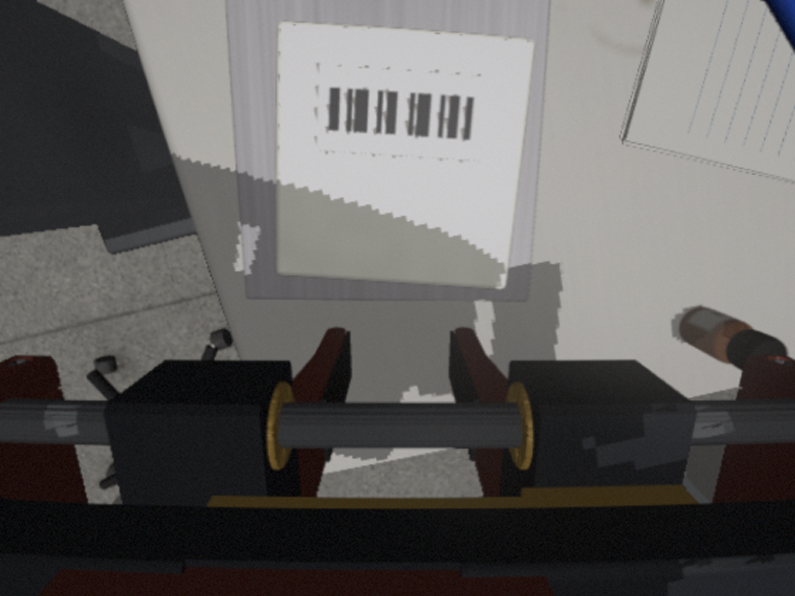

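The wrist view now shows the box close up, lid corners at (280,22), (534,38), (503,288) and (278,274), with both finger tips at (338,330) and (463,330) behind it. The gap is clear.

```bash
cat >> h.py <<'E'
def lid(pts,s=1.42,z=56,c=None):
    c=c or ctrl.calibration("wrist")
    L=np.array([w2t(onplane(c,((x+.5)/s-.5,(y+.5)/s-.5),z)) for x,y in pts])
    print(L.round(1).tolist(),"sides",[np.linalg.norm(L[i]-L[i-1]).round(1) for i in range(4)])
    d1=(L[1]-L[0]+L[2]-L[3]);d2=L[0]-L[3]+L[1]-L[2]
    print("ctr",L.mean(0).round(2),"ang",np.degrees(np.arctan2(d1[1],d1[0])).round(2),np.degrees(np.arctan2(-d2[0],d2[1])).round(2))
E
python3 - <<'E'
from h import *
lid([(279,22),(534,38),(504,288),(278,274)])
# fingertip front-edge guess at z=29
c=ctrl.calibration("wrist")
for p in ((338,328),(463,328)): print(w2t(onplane(c,(p[0]/1.42,p[1]/1.42),29.4)))
for x,y in ((4-20,-204.5),(4+20,-204.5)): print(proj(c,t2w(x,y,29.4))*1.42)
E
```

```text
[[-29.2, -102.4], [45.3, -106.6], [40.5, -182.0], [-33.9, -177.3]] sides [np.float64(75.1), np.float64(74.6), np.float64(75.5), np.float64(74.6)]
ctr [   5.7  -142.08] ang -3.4 -3.64
[ -18.82083017 -205.03273876]
[  31.69047543 -204.95240738]
[[344.92613718 326.76443167]]
[[444.0131049  326.92351347]]
```

Call:
{"op": "servo_tool", "data": {
  "plan": [
    [[0.1,0.9,0,0,0,0,4],[0.1,1.8,0,0,0,0,4],[0.1,2.4,0,0,0,0,4],[0.1,2.8,0,0,0,0,4],[0.1,3.2,0,0,0,0,4],[0.1,3.6,0,0,0,0,4],[0.1,4.0,0,0,0,0,4],[0.1,4.0,0,0,0,0,4]]
  ]
}}

```text
t: 3.42
ee_pos: [462.9, -211.9, 43.4]
orientation: [0.177, 1.564, -0.177]
ft_force: [-0.2, -0.2, -0.3]
width: 40.0
```

```bash
cat > snap.py <<'E'
import sys
from h import *
o=ctrl.get_obs();print("t",o["t"],"tcp tray",w2t(o["ee_pos"]).round(2),"z",o["ee_pos"][2].round(1),"F",o["ft_force"].round(1),delta(o["ee_pos"],TH)[3:])
n=sys.argv[1];np.savez(f"pics/{n}.npz",**ctrl.calibration("wrist"))
im=ctrl.get_image("wrist");cv2.imwrite(f"pics/{n}_raw.png",im[:,:,::-1])
crop(im,0,0,560,420,1.42,f"pics/{n}.png")
E
python3 snap.py w3
```

```text
t 3.4167 tcp tray [   5.45 -173.1 ] z 43.4 F [-0.2 -0.2 -0.3] [ 0.003 -0.    -0.   ]
```

View pics/w3.png

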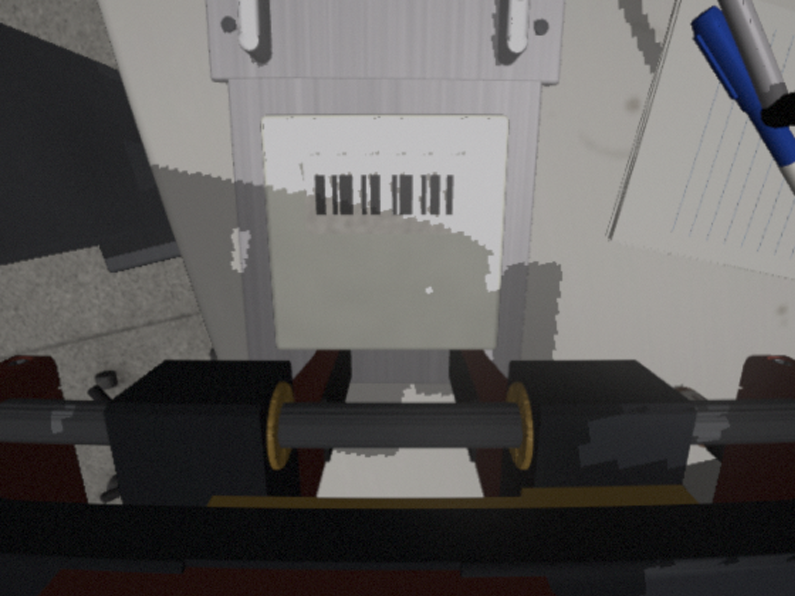

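The box is flush with the fingers: lid corners at (262,114), (508,116), (498,349) and (277,349). The near rail's mouth is at (248,50) and the far one's at (517,48).

```bash
cat >> h.py <<'E'
def pts(name,P,s=1.42):
    c=dict(np.load(f"pics/{name}.npz"))
    for x,y,z in P: print((x,y),w2t(onplane(c,((x+.5)/s-.5,(y+.5)/s-.5),z)).round(1))
E
python3 - <<'E'
from h import *
im=cv2.imread("pics/w3_raw.png")[:,:,::-1]
crop(im,140,0,400,90,3,"pics/w3c.png")
c=dict(np.load("pics/w3.npz"))
lid([(262,114),(508,116),(498,349),(277,349)],c=c)
E
```

```text
[[-35.4, -86.6], [38.4, -87.0], [39.6, -161.4], [-35.7, -161.7]] sides [np.float64(75.1), np.float64(73.9), np.float64(74.3), np.float64(75.2)]
ctr [   1.71 -124.16] ang -0.07 0.35
```

View pics/w3c.png

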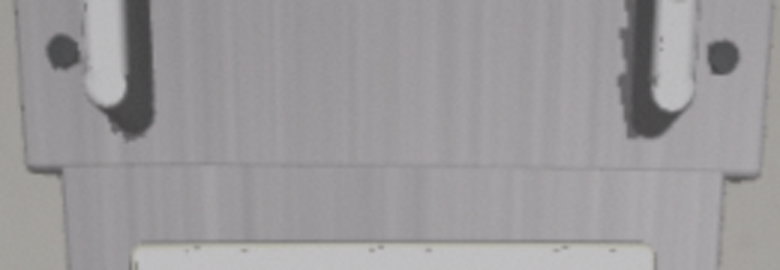

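```bash
python3 - <<'E'
from h import *
c=dict(np.load("pics/w3.npz"))
for x,y,z in [(126,60,22),(653,60,22),(105,107,22),(672,110,22),(27,168,4),(759,173,4),(64,200,4),(722,200,4),(63,51,4),(723,57,4)]:
    print(x,y,w2t(onplane(c,((x+.5)/3-.5+140,(y+.5)/3-.5),z)).round(1))
E
```

```text
126 60 [-45.5 -51.6]
653 60 [ 44.8 -51.5]
105 107 [-49.6 -59. ]
672 110 [ 48.5 -59.4]
27 168 [-71.7 -64.5]
759 173 [ 70.6 -65.3]
64 200 [-64.8 -70.5]
722 200 [ 63.7 -70.4]
63 51 [-63.  -43.8]
723 57 [ 62.2 -44.8]
```

Lane centre in this same picture is at about -0.4 mm, and the tray heading is about 0.3° more clockwise than assumed. The box is at +1.7, so it needs 2 mm toward the robot while I push.

```bash
sed -i 's/^TH=.*/TH=np.radians(-13.4);O=np.array([496.7,-42.0])/' h.py; python3 - <<'E'
from h import *
o=ctrl.get_obs();print(w2t(o["ee_pos"]),delta(t2w(3,-135,42),TH))
E
```

```text
[   6.3947828  -173.35463244] [ 1.280e-01  3.838e+00 -3.070e-01  8.000e-03 -1.000e-03 -0.000e+00]
```

Call:
{"op": "servo_tool", "data": {
  "plan": [
    [[0.1,0.5,-0.03,0.001,0,0,4],[0.1,1.0,-0.06,0.002,0,0,4],[0.1,1.5,-0.1,0.003,0,0,4],[0.1,2.0,-0.13,0.004,0,0,4],[0.1,2.5,-0.16,0.005,0,0,4],[0.1,3.0,-0.2,0.006,0,0,4],[0.1,3.4,-0.23,0.006,0,0,4],[0.1,3.7,-0.25,0.006,0,0,4]]
  ]
}}

```text
t: 4.13
ee_pos: [468.7, -175.4, 42.3]
orientation: [0.182, 1.564, -0.182]
ft_force: [-0.4, -0.7, -1.7]
width: 39.8
```

```bash
python3 snap.py w4; python3 - <<'E'
from h import *
im=cv2.imread("pics/w4_raw.png")[:,:,::-1]
crop(im,130,0,400,200,2.96,"pics/w4c.png")
E
```

```text
t 4.1333 tcp tray [   3.66 -136.27] z 42.3 F [-0.4 -0.7 -1.7] [ 0.002 -0.    -0.   ]
```

View pics/w4c.png

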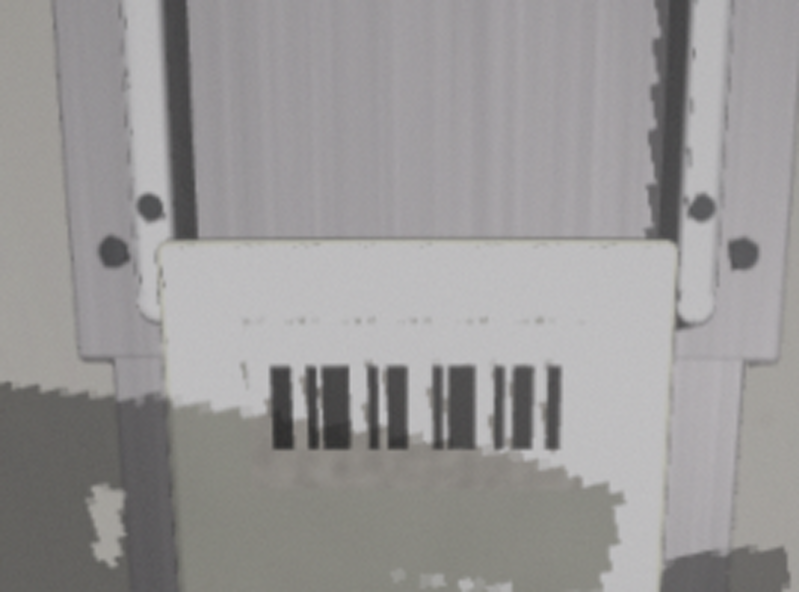

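View pics/w4.png

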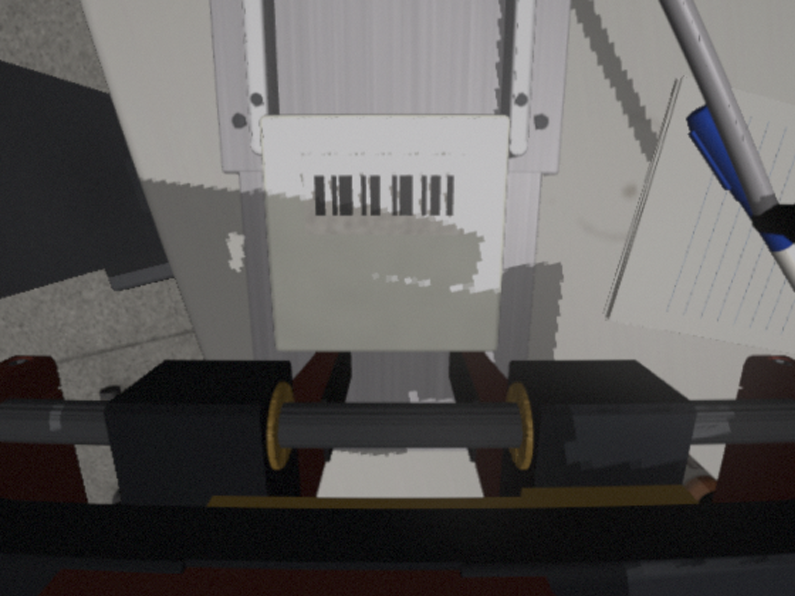

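The box's front is now between the rails' mouths, crop (160,241) to (677,241), with rail screw holes at (149,207) and (702,207).

```bash
python3 - <<'E'
from h import *
c=dict(np.load("pics/w4.npz"));s=2.96;k=1.42/s
f=lambda x,y:((x+.5)*k+130*1.42, y*k)
lid([f(160,241),f(677,241),(497,351),(276,351)],c=c)
for x,y,z in [(149,207,22),(702,207,22),(114,251,4),(743,253,4),(80,357,4),(779,360,4),(132,20,22),(150,0,22)]:
    print(x,y,w2t(onplane(c,((x+.5)/s-.5+130,(y+.5)/s-.5),z)).round(1))
E
```

```text
[[-37.0, -50.4], [36.9, -50.3], [37.2, -124.9], [-37.5, -125.1]] sides [np.float64(74.7), np.float64(73.9), np.float64(74.6), np.float64(74.7)]
ctr [ -0.11 -87.67] ang 0.1 -0.09
149 207 [-49.3 -39.2]
702 207 [ 49.  -39.2]
114 251 [-62.6 -44. ]
743 253 [ 62.5 -44.2]
80 357 [-71.2 -64.4]
779 360 [ 71.4 -64.8]
132 20 [-50.3  -8.8]
150 0 [-47.   -5.7]
```

Call:
{"op": "servo_tool", "data": {
  "plan": [
    [[0,0.6,0,0.002,0,0,4],[0,1.4,0,0.002,0,0,4],[0,2.2,0,0.002,0,0,4],[0,3.0,0,0.002,0,0,4],[0,3.8,0,0.002,0,0,4],[0,4.6,0,0.002,0,0,4],[0,5.3,0,0.002,0,0,4],[0,5.7,0,0.002,0,0,4]]
  ]
}}

```text
t: 4.85
ee_pos: [482.0, -119.6, 42.4]
orientation: [0.183, 1.563, -0.183]
ft_force: [-0.4, -1.3, -0.4]
width: 40.0
```

```bash
python3 snap.py w5
```

```text
t 4.85 tcp tray [  3.71 -78.88] z 42.4 F [-0.4 -1.3 -0.4] [ 0.001 -0.    -0.   ]
```

View pics/w5.png

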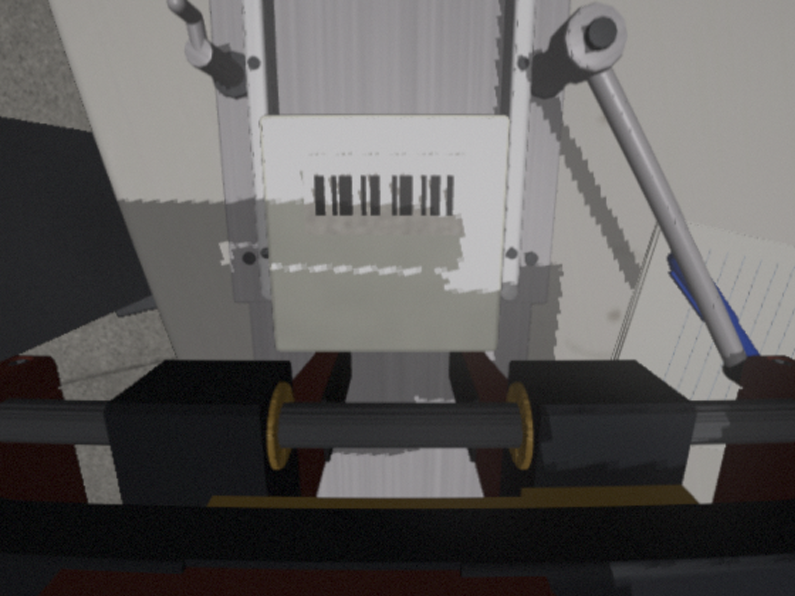

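The box is halfway down the lane and still square: lid corners (262,115), (508,115), (497,351) and (275,351), rail holes (254,63) and (523,62).

```bash
python3 - <<'E'
from h import *
c=dict(np.load("pics/w5.npz"))
lid([(262,115),(508,115),(497,351),(275,351)],c=c)
pts("w5",[(254,63,22),(523,62.5,22),(265,253,22),(512,253,22),(250,258,4),(531,258,4)])
E
```

```text
[[-36.7, 7.3], [36.6, 7.2], [37.3, -67.6], [-37.8, -67.7]] sides [np.float64(75.0), np.float64(73.3), np.float64(74.8), np.float64(75.1)]
ctr [ -0.14 -30.17] ang 0.01 -0.17
(254, 63) [-48.9  30.7]
(523, 62.5) [49.3 30.8]
(265, 253) [-49.6 -39.4]
(512, 253) [ 49.2 -39.3]
(250, 258) [-62.3 -44.3]
(531, 258) [ 62.6 -44.3]
```

Call:
{"op": "servo_tool", "data": {
  "plan": [
    [[0,0.7,0,0.001,0,0,4],[0,1.6,0,0.001,0,0,4],[0,2.5,0.01,0.001,0,0,4],[0,3.4,0.02,0.001,0,0,4],[0,4.3,0.03,0.001,0,0,4],[0,5.2,0.03,0.001,0,0,4],[0,6.1,0.03,0.001,0,0,4],[0,6.8,0.03,0.001,0,0,4]]
  ]
}}

```text
t: 5.57
ee_pos: [498.1, -53.5, 42.4]
orientation: [0.184, 1.563, -0.184]
ft_force: [-0.8, -1.1, 1.0]
width: 39.9
```

```bash
python3 snap.py w6
```

```text
t 5.5667 tcp tray [  4.06 -10.83] z 42.4 F [-0.8 -1.1  1. ] [-0.001  0.    -0.   ]
```

View pics/w6.png

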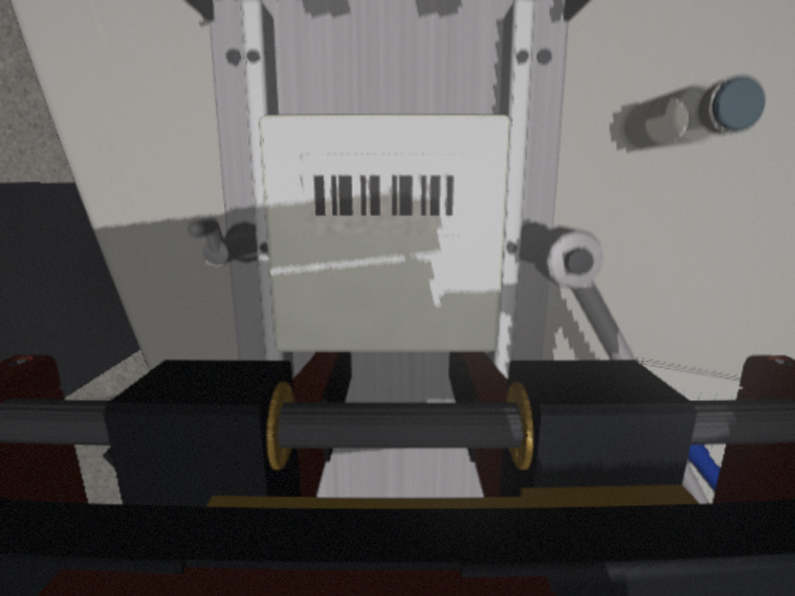

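The box remains centred, lid (261,115) to (509,115), between rail holes (253,56) and (523,56). It's about 44 mm short of home; I'll push slowly and watch the force.

Call:
{"op": "servo_tool", "data": {
  "plan": [
    [[0,0.6,0,0,0,0,4],[0,1.3,0,0,0,0,4],[0,2.0,0,0,0,0,4],[0,2.7,0.01,0,0,0,4],[0,3.3,0.02,0,0,0,4],[0,3.7,0.02,0,0,0,4],[0,4.0,0.02,0,0,0,4],[0,4.2,0.02,0,0,0,4]]
  ]
}}

```text
t: 6.28
ee_pos: [508.0, -13.4, 42.4]
orientation: [0.184, 1.563, -0.184]
ft_force: [-0.7, -2.3, 0.8]
width: 40.1
```

```bash
python3 snap.py w7
```

```text
t 6.2833 tcp tray [ 4.33 30.44] z 42.4 F [-0.7 -2.3  0.8] [-0.001  0.     0.   ]
```

View pics/w7.png

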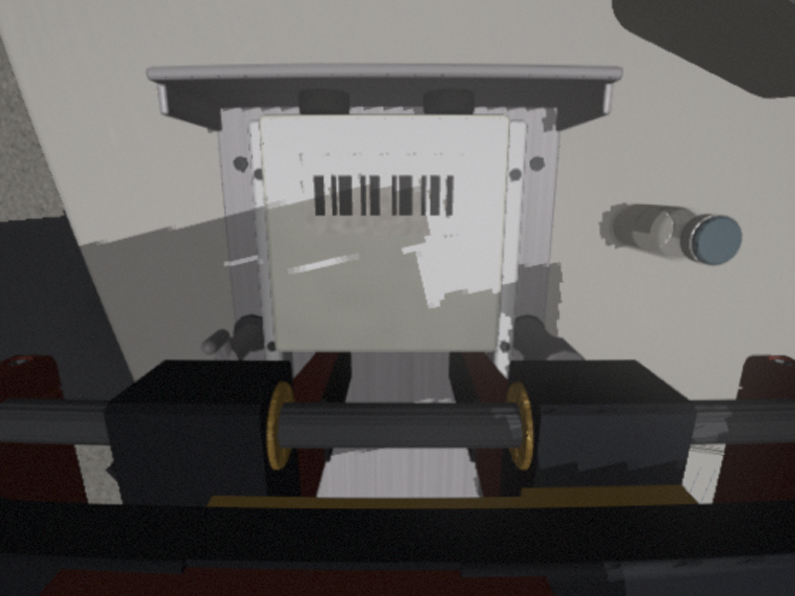

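```bash
python3 - <<'E'
from h import *
c=dict(np.load("pics/w7.npz"))
lid([(262,114),(508,114),(498,351),(275,352)],c=c)
pts("w7",[(258,174,22),(516,174,22),(271,346,22),(505,346,22),(241,163,4),(537,163,4)])
E
```

```text
[[-35.9, 117.0], [37.3, 116.8], [38.3, 41.7], [-37.2, 41.4]] sides [np.float64(75.6), np.float64(73.3), np.float64(75.1), np.float64(75.5)]
ctr [ 0.61 79.2 ] ang 0.06 -0.14
(258, 174) [-49.4 100.6]
(516, 174) [ 49.7 100.5]
(271, 346) [-49.5  30.4]
(505, 346) [49.4 30.4]
(241, 163) [-62.2 105.8]
(537, 163) [ 63.1 105.5]
```

Call:
{"op": "servo_tool", "data": {
  "plan": [
    [[0,0.1,0,0,0,0,4],[0,0.15,0,0,0,0,4],[0,0.2,0,0,0,0,4],[0,0.2,0,0,0,0,4]]
  ]
}}

```text
t: 6.67
ee_pos: [508.3, -11.9, 42.3]
orientation: [0.185, 1.563, -0.185]
ft_force: [-0.3, -0.8, -0.4]
width: 40.2
```

Call:
{"op": "servo_tool", "data": {
  "plan": [
    [[0,0.08,0,0,0,0,4],[0,0.14,0,0,0,0,4],[0,0.18,0,0,0,0,4],[0,0.18,0,0,0,0,4]]
  ]
}}

```text
t: 7.0
ee_pos: [508.7, -10.1, 42.4]
orientation: [0.184, 1.563, -0.185]
ft_force: [-0.7, -2.6, 0.0]
width: 39.8
```

Call:
{"op": "servo_tool", "data": {
  "plan": [
    [[0,0.05,0,0,0,0,4],[0,0.1,0,0,0,0,4],[0,0.1,0,0,0,0,4]]
  ]
}}

```text
t: 7.25
ee_pos: [508.7, -10.0, 42.3]
orientation: [0.183, 1.563, -0.185]
ft_force: [-1.6, -9.1, 1.3]
width: 39.7
```

```bash
python3 snap.py w8;python3 - <<'E'
from h import *
im=cv2.imread("pics/w8_raw.png")[:,:,::-1]
crop(im,130,40,400,250,2.96,"pics/w8c.png")
E
```

```text
t 7.25 tcp tray [ 4.27 33.88] z 42.3 F [-1.6 -9.1  1.3] [-0.001 -0.     0.001]
```

View pics/w8c.png

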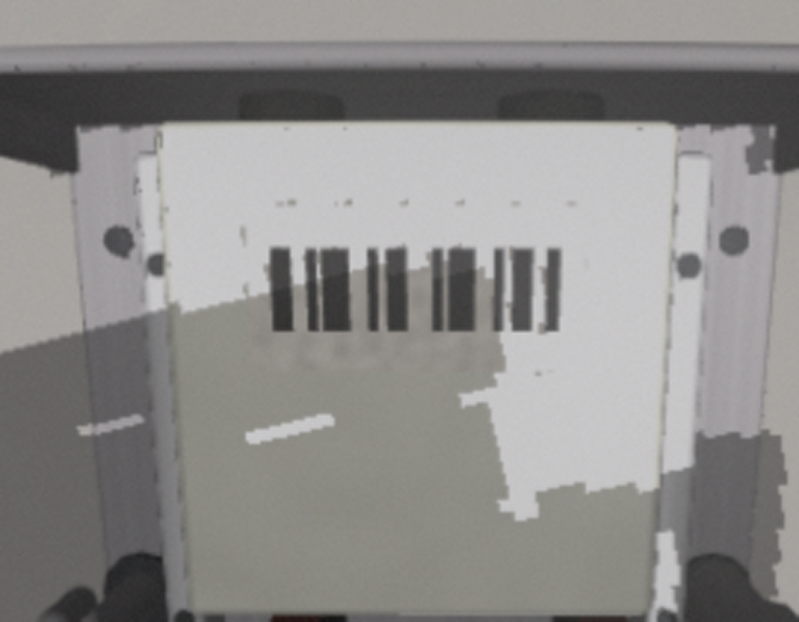

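The box is home: 9 N against the buffers at TCP y=33.9, lid front at the buffers, about (420,122) in the crop. I'll back off before lifting. I also need the height of the catch post by the near rail, from pictures w5 and w6.

Call:
{"op": "servo_tool", "data": {
  "plan": [
    [[0,-0.5,0,0,0,0,4],[0,-1.5,0,0,0,0,4],[0,-2.5,0,0,0,0,4],[-3,-3,0,0,0,0,4],[-7,-3,0,0,0,0,4],[-11,-3,0,0,0,0,4],[-11,-3,0,0,0,0,4]]
  ]
}}

```text
t: 7.88
ee_pos: [505.8, -39.4, 158.7]
orientation: [0.185, 1.552, -0.185]
ft_force: [1.2, 0.3, 0.5]
width: 40.1
```

```bash
python3 snap.py w9;python3 - <<'E'
from h import *
L=lambda n:dict(np.load(f"pics/{n}.npz"))
for p5,p6 in [((174,3),(200,228)),((193,47),(211,247)),((600,33),(579,259))]:
    P,e=tri(L("w5"),np.array(p5)/1.42,L("w6"),np.array(p6)/1.42);print(w2t(P),P[2],e)
E
```

```text
t 7.8833 tcp tray [8.29 4.61] z 158.7 F [1.2 0.3 0.5] [-0.002  0.011 -0.002]
[-63.04309107  41.12765442] 48.32013149710056 1.7697508930624162
[-65.37726511  32.84415908] 34.328285915381144 0.20231169513429814
[63.97546547 31.25355587] 52.47548190933719 0.1437088785157503
```

View pics/w9.png

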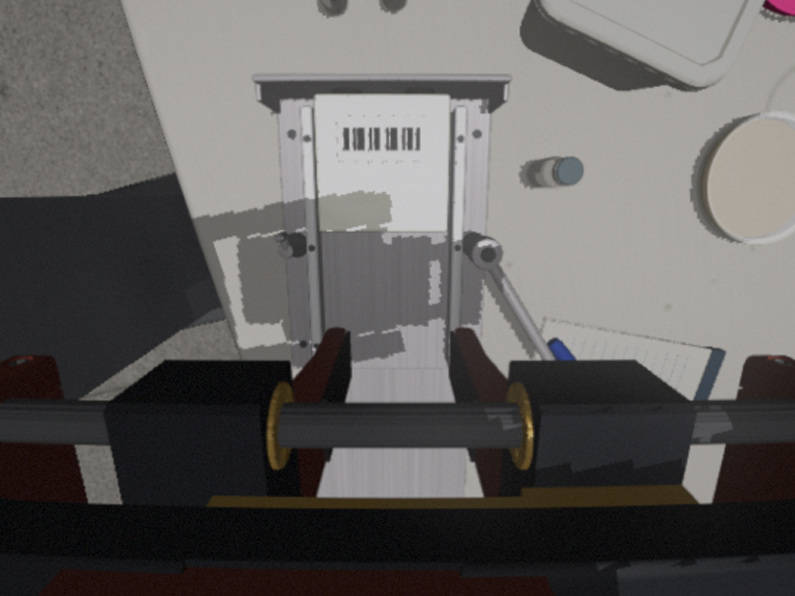

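Post top is about z=48, so with fingertips at z≥58 both fingers clear it. Now moving outward of the knob for a closer look and a straddling approach.

```bash
python3 - <<'E'
from h import *
lid([(315,95),(449,94),(448,231),(321,232)],c=dict(np.load("pics/w9.npz")))
print(delta(t2w(160,-130,160),TH+np.radians(31.8)))
E
```

```text
[[-36.3, 119.4], [37.3, 119.8], [38.4, 44.7], [-36.1, 44.3]] sides [np.float64(75.1), np.float64(73.6), np.float64(75.2), np.float64(74.5)]
ctr [ 0.83 82.06] ang 0.26 0.48
[-2.9000e-01 -1.3421e+01  1.5326e+01 -5.5700e-01  8.0000e-03  1.0000e-03]
```

Call:
{"op": "servo_tool", "data": {
  "plan": [
    [[-0.3,-13.4,15.3,-0.557,0,0,3.6],[-0.3,-13.4,15.3,-0.557,0,0,3.6],[-0.3,-13.4,15.3,-0.557,0,0,3.6],[-0.3,-13.4,15.3,-0.557,0,0,3.6],[-0.3,-13.4,15.3,-0.557,0,0,3.6],[-0.3,-13.4,15.3,-0.557,0,0,3.6],[-0.3,-13.4,15.3,-0.557,0,0,3.6],[-0.3,-13.4,15.3,-0.557,0,0,3.6]]
  ]
}}

```text
t: 8.6
ee_pos: [618.0, -203.9, 153.5]
orientation: [-0.25, 1.559, 0.253]
ft_force: [-0.9, 0.5, 1.0]
width: 36.2
```

```bash
python3 snap.py w10
```

```text
t 8.6 tcp tray [ 155.5  -129.43] z 153.5 F [-0.9  0.5  1. ] [ 0.554 -0.003 -0.002]
```

View pics/w10.png

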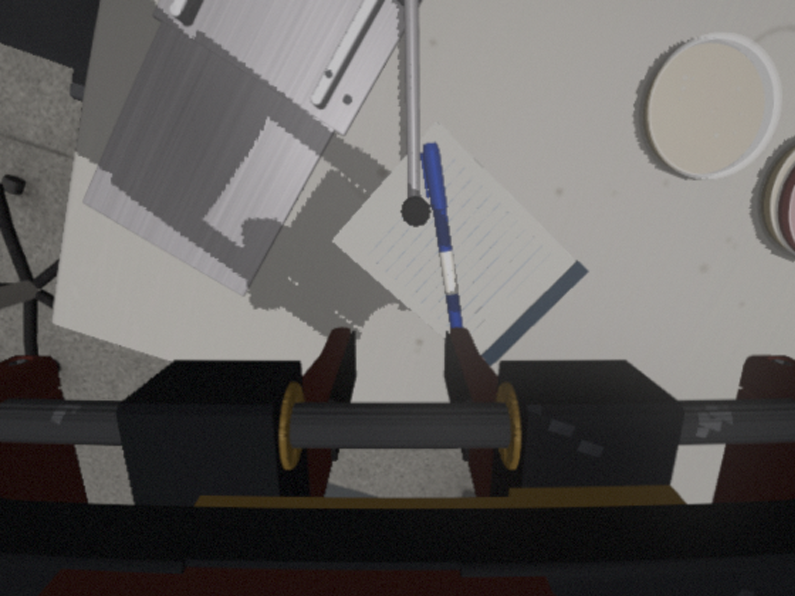

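The knob is at (415,211) with the bar running straight up the image from it at about x=412, well aligned with the gap between the fingers (350–450, centre 400).

```bash
python3 - <<'E'
from h import *
c=dict(np.load("pics/w10.npz"))
k=onplane(c,(415/1.42,210/1.42),76);kt=w2t(k);print(k,kt)
d=kt-[63,30];a=np.arctan2(-d[1],-d[0]);print(np.linalg.norm(d),a)
for r in (60,40,0): 
  q=kt+ r*d/np.linalg.norm(d); print(r,q,delta(t2w(*q,72),TH+a-np.pi/2))
E
```

```text
[ 608.78778193 -150.89120687   76.        ] [134.2715994  -79.95063093]
131.02969939206443 2.1459153780056677
60 [ 166.90768102 -130.29828406] [ 8.184e+00 -7.470e-01  9.250e-01 -2.000e-02 -2.000e-03 -2.000e-03]
40 [ 156.02898715 -113.51573302] [ 8.188e+00  1.253e+00  8.850e-01 -2.000e-02 -2.000e-03 -2.000e-03]
0 [134.2715994  -79.95063093] [ 8.197e+00  5.252e+00  8.060e-01 -2.000e-02 -2.000e-03 -2.000e-03]
```

Call:
{"op": "servo_tool", "data": {
  "plan": [
    [[3,-0.5,0.7,-0.02,0,0,3.6],[6,-0.5,0.7,-0.02,0,0,3.6],[8.2,-0.5,0.7,-0.02,0,0,3.6],[8.2,-0.5,0.7,-0.02,0,0,3.6],[8.2,1.5,0.7,-0.02,0,0,3.6],[8.2,3.5,0.7,-0.02,0,0,3.6],[8.2,5.2,0.7,-0.02,0,0,3.6],[8.2,5.2,0.7,-0.02,0,0,3.6]]
  ]
}}

```text
t: 9.32
ee_pos: [608.4, -149.3, 74.2]
orientation: [-0.27, 1.555, 0.271]
ft_force: [0.0, 0.6, 0.4]
width: 35.9
```

```bash
python3 snap.py w11
```

```text
t 9.3167 tcp tray [133.49 -78.54] z 74.2 F [0.  0.6 0.4] [ 0.578 -0.001 -0.001]
```

View pics/w11.png

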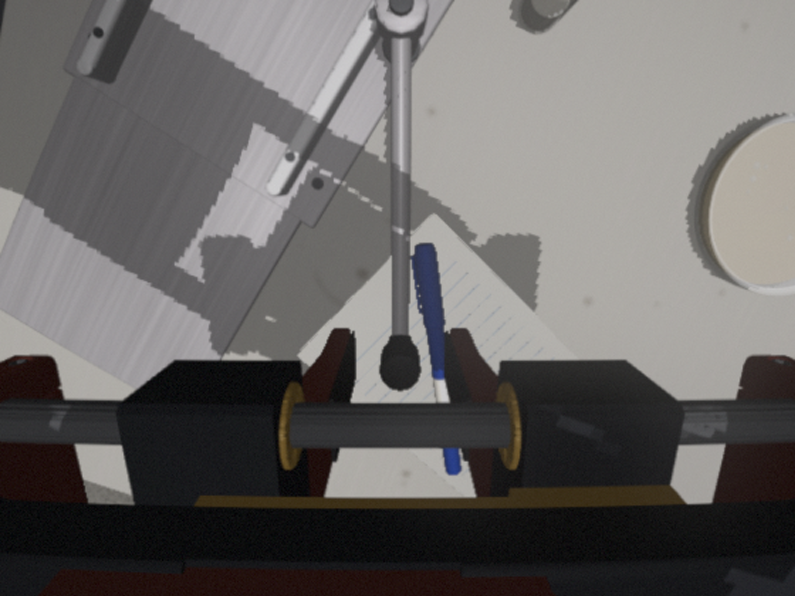

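The knob at (400,362) sits midway between the two fingers (350 and 450), with the bar straight ahead to the pivot at (401,10). Working out the arc rows for the swing.

```bash
cat > arc.py <<'E'
import sys
from h import *
step=float(sys.argv[1]);end=float(sys.argv[2]);z=float(sys.argv[3])
o=ctrl.get_obs();t=w2t(o["ee_pos"]);d=t-[63,30];a=np.arctan2(-d[1],-d[0])
R=Rt.from_rotvec(o["orientation"]).as_matrix();zt=np.arctan2(R[1,2],R[0,2])-TH+np.pi/2
print("tcp",t,"z",o["ee_pos"][2],"r",np.linalg.norm(d),"a_tcp",a,"a_heading",zt,"q",o["qpos"].round(2),"F",o["ft_force"].round(1))
for i in range(1,9):
    b=max(a-i*step,end)
    q=np.array([63,30])-132*np.array([np.cos(b),np.sin(b)])
    print(round(b,3),delta(t2w(*q,z),TH+max(b,-0.02)-np.pi/2).round(2).tolist())
E
python3 arc.py 0.09 -0.09 73
```

```text
tcp [134.83129852 -79.64537101] z 74.4062844535478 r 131.07952864770567 a_tcp 2.1507651276906934 a_heading 2.149306050639704 q [-0.26  0.64  1.71  0.    0.8  -0.61] F [ 0.1  0.  -0.1]
2.061 [0.14, -0.04, -1.19, 0.09, 0.0, 0.0]
1.971 [0.14, 0.12, -2.36, 0.18, 0.0, 0.0]
1.881 [0.14, 0.38, -3.52, 0.27, 0.0, 0.0]
1.791 [0.14, 0.75, -4.65, 0.36, 0.0, 0.0]
1.701 [0.14, 1.21, -5.74, 0.45, 0.0, 0.0]
1.611 [0.14, 1.78, -6.79, 0.54, 0.0, 0.0]
1.521 [0.14, 2.43, -7.78, 0.63, 0.0, -0.0]
1.431 [0.14, 3.17, -8.71, 0.72, 0.0, -0.0]
```

Call:
{"op": "servo_tool", "data": {
  "plan": [
    [[0.1,0,-1.2,0.09,0,0,3.6],[0.1,0.1,-2.4,0.18,0,0,3.6],[0.1,0.4,-3.5,0.27,0,0,3.6],[0.1,0.75,-4.65,0.36,0,0,3.6],[0.1,1.2,-5.75,0.45,0,0,3.6],[0.1,1.8,-6.8,0.54,0,0,3.6],[0.1,2.45,-7.8,0.63,0,0,3.6],[0.1,3.15,-8.7,0.72,0,0,3.6]]
  ]
}}

```text
t: 10.03
ee_pos: [517.5, -152.9, 73.3]
orientation: [0.3, 1.548, -0.301]
ft_force: [0.9, 0.5, 0.5]
width: 36.3
```

```bash
python3 snap.py w12; python3 arc.py 0.09 -0.09 73
```

```text
t 10.0333 tcp tray [  45.97 -103.01] z 73.3 F [0.9 0.5 0.5] [-0.149  0.002  0.   ]
tcp [  43.32668004 -102.68566237] z 72.88455672331344 r 134.1362162749076 a_tcp 1.4235986146982318 a_heading 1.4168050329512685 q [-0.31  0.54  1.92 -0.    0.68  0.08] F [-1.6 -0.1  0.4]
1.334 [-0.01, 0.26, -1.19, 0.08, -0.0, 0.0]
1.244 [-0.01, 0.41, -2.37, 0.17, -0.0, 0.0]
1.154 [-0.01, 0.67, -3.52, 0.26, -0.0, 0.0]
1.064 [-0.01, 1.03, -4.66, 0.35, -0.0, 0.0]
0.974 [-0.01, 1.49, -5.75, 0.44, -0.0, 0.0]
0.884 [-0.0, 2.05, -6.8, 0.53, -0.0, 0.0]
0.794 [-0.0, 2.7, -7.8, 0.62, -0.0, 0.0]
0.704 [-0.0, 3.43, -8.73, 0.71, -0.0, 0.0]
```

View pics/w12.png

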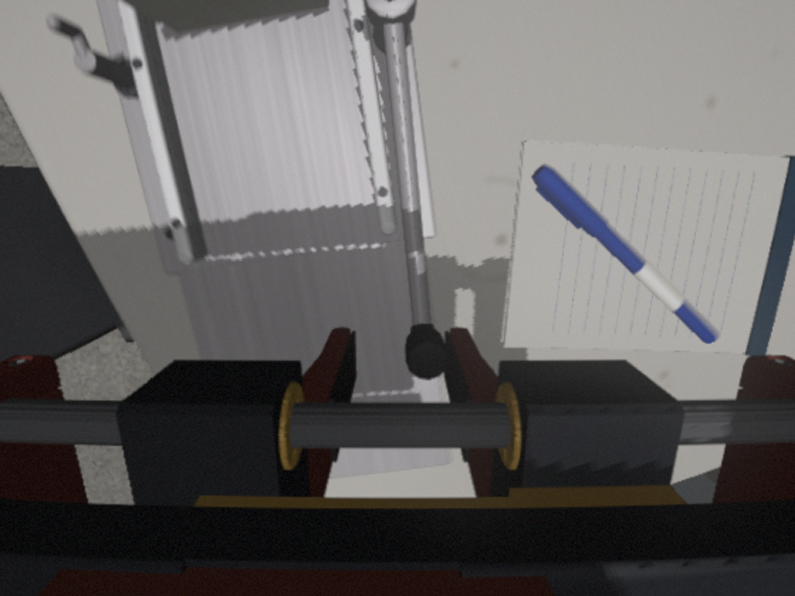

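The gate follows: the knob at (427,345) rests against the right (trailing) finger. Continuing the arc.

Call:
{"op": "servo_tool", "data": {
  "plan": [
    [[0,0.2,-1.2,0.09,0,0,3.6],[0,0.4,-2.4,0.18,0,0,3.6],[0,0.65,-3.5,0.27,0,0,3.6],[0,1.0,-4.65,0.36,0,0,3.6],[0,1.5,-5.75,0.45,0,0,3.6],[0,2.05,-6.8,0.54,0,0,3.6],[0,2.7,-7.8,0.63,0,0,3.6],[0,3.4,-8.7,0.72,0,0,3.6]]
  ]
}}

```text
t: 10.75
ee_pos: [449.6, -88.6, 73.0]
orientation: [0.856, 1.394, -0.856]
ft_force: [-0.6, -1.1, -0.4]
width: 36.2
```

```bash
python3 snap.py w13; python3 arc.py 0.09 -0.09 73
```

```text
t 10.75 tcp tray [-35.   -56.26] z 73.0 F [-0.6 -1.1 -0.4] [-0.866  0.002 -0.001]
tcp [-36.81096736 -55.33620127] z 72.80199707592205 r 131.31830205110518 a_tcp 0.707377075806483 a_heading 0.6993235140673991 q [-0.22  0.47  2.09  0.    0.59  0.89] F [-1.8  2.2 -1.3]
0.617 [-0.02, -0.02, -1.19, 0.08, -0.0, 0.0]
0.527 [-0.02, 0.13, -2.36, 0.17, -0.0, 0.0]
0.437 [-0.02, 0.38, -3.52, 0.26, -0.0, 0.0]
0.347 [-0.02, 0.74, -4.66, 0.35, -0.0, 0.0]
0.257 [-0.02, 1.2, -5.75, 0.44, -0.0, 0.0]
0.167 [-0.02, 1.76, -6.8, 0.53, -0.0, 0.0]
0.077 [-0.02, 2.4, -7.8, 0.62, -0.0, 0.0]
-0.013 [-0.02, 3.14, -8.73, 0.71, -0.0, 0.0]
```

View pics/w13.png

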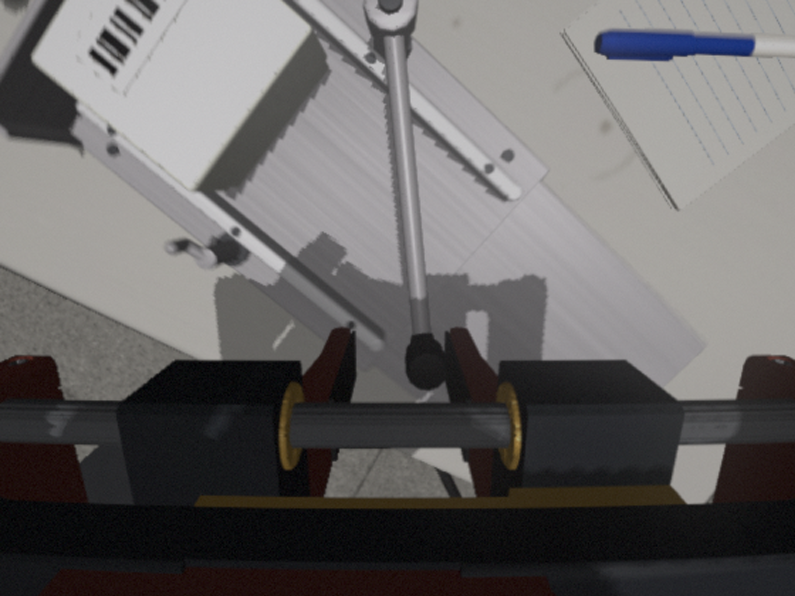

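The bar is still against the trailing finger (knob at (427,360)) and moving freely over the rails. The box is undisturbed. Next arc, stopping short of shut.

Call:
{"op": "servo_tool", "data": {
  "plan": [
    [[0,0,-1.2,0.09,0,0,3.6],[0,0.1,-2.4,0.17,0,0,3.6],[0,0.4,-3.5,0.26,0,0,3.6],[0,0.75,-4.65,0.35,0,0,3.6],[0,1.2,-5.75,0.44,0,0,3.6],[0,1.75,-6.8,0.53,0,0,3.6],[0,2.1,-7.3,0.57,0,0,3.6],[0,2.4,-7.8,0.62,0,0,3.6]]
  ]
}}

```text
t: 11.47
ee_pos: [436.1, -7.9, 72.9]
orientation: [1.316, 1.136, -1.314]
ft_force: [-0.3, -0.1, 0.1]
width: 36.0
```

```bash
python3 snap.py w14; python3 arc.py 0.03 -0.12 73
```

```text
t 11.4667 tcp tray [-66.84  19.09] z 72.9 F [-0.3 -0.1  0.1] [-1.482e+00  1.000e-03 -1.000e-03]
tcp [-66.85536778  19.60540136] z 72.89264559452343 r 130.27073433085522 a_tcp 0.07987719179507285 a_heading 0.0858817367819884 q [-0.04  0.45  2.13  0.    0.56  1.67] F [-0.1 -0.   0.3]
0.05 [-0.01, -0.16, -0.4, 0.04, -0.0, -0.0]
0.02 [-0.01, -0.14, -0.79, 0.07, -0.0, -0.0]
-0.01 [-0.01, -0.11, -1.19, 0.1, -0.0, -0.0]
-0.04 [-0.01, -0.07, -1.58, 0.11, -0.0, -0.0]
-0.07 [-0.01, -0.01, -1.97, 0.11, -0.0, -0.0]
-0.1 [-0.01, 0.06, -2.36, 0.11, -0.0, -0.0]
-0.12 [-0.01, 0.11, -2.62, 0.11, -0.0, -0.0]
-0.12 [-0.01, 0.11, -2.62, 0.11, -0.0, -0.0]
```

View pics/w14.png

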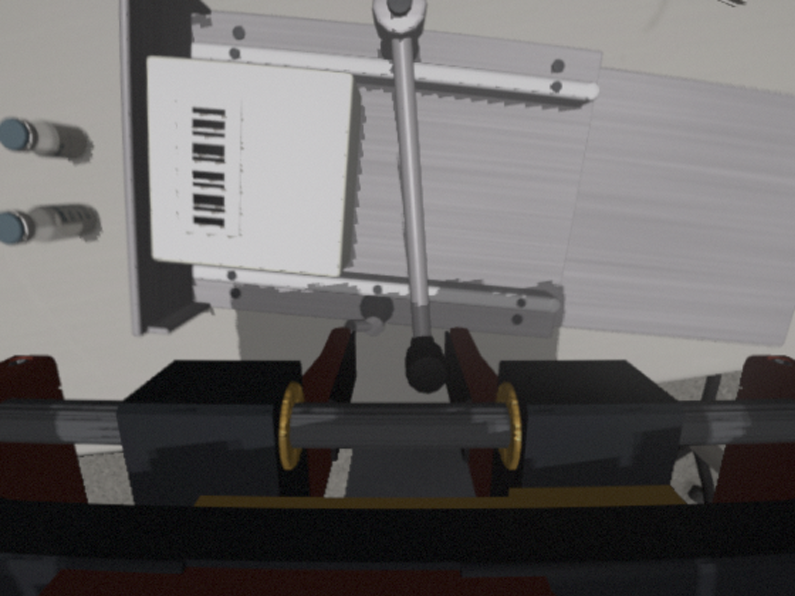

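The bar is about 0.15 rad from shut, the post ahead at (375,315) is lower than the left finger's tip, and the box is square at the stop. Closing slowly.

Call:
{"op": "servo_tool", "data": {
  "plan": [
    [[0,-0.1,-0.4,0.04,0,0,3.6],[0,-0.1,-0.8,0.07,0,0,3.6],[0,-0.1,-1.1,0.09,0,0,3.6],[0,-0.1,-1.4,0.1,0,0,3.6],[0,-0.05,-1.6,0.1,0,0,3.6],[0,-0.05,-1.8,0.1,0,0,3.6]]
  ]
}}

```text
t: 12.02
ee_pos: [437.5, 9.7, 72.6]
orientation: [1.388, 1.083, -1.387]
ft_force: [0.1, 0.6, 0.2]
width: 36.0
```

```bash
python3 snap.py w15; python3 arc.py 0.03 -0.12 73|head -3
```

```text
t 12.0167 tcp tray [-69.52  36.56] z 72.6 F [0.1 0.6 0.2] [-1.582e+00  0.000e+00 -1.000e-03]
tcp [-69.64248015  36.77167364] z 72.51475028642086 r 132.81522165774993 a_tcp -0.051007790074753596 a_heading -0.011570676770575439 q [-0.    0.45  2.13  0.    0.56  1.81] F [-0.2 -0.3  0.2]
-0.081 [-0.05, 0.1, -0.39, 0.01, -0.0, -0.0]
-0.111 [-0.05, 0.14, -0.79, 0.01, -0.0, -0.0]
```

View pics/w15.png

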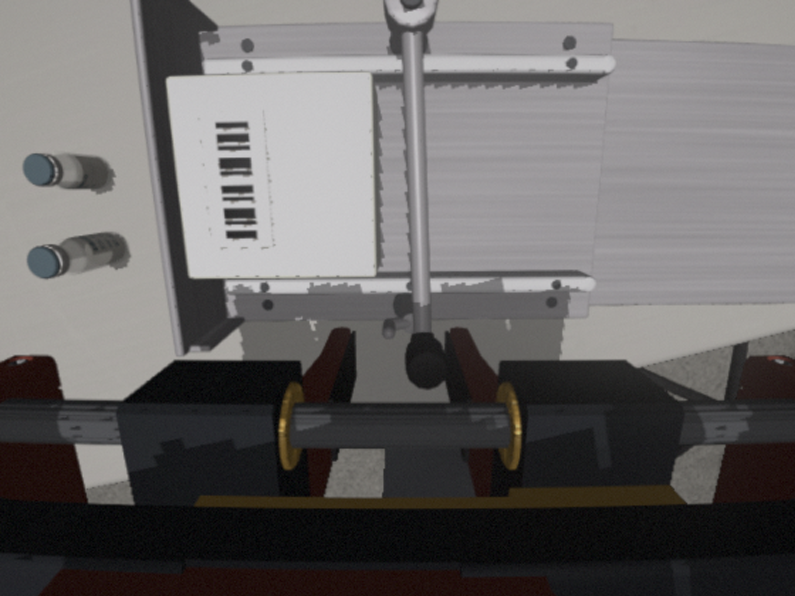

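Nearly shut: the bar runs from (410,5) to (425,330), close to the post at (397,320). I'll push on in millimetres until it meets its stop.

Call:
{"op": "servo_tool", "data": {
  "plan": [
    [[0,0,-0.1,0,0,0,3.6],[0,0,-0.2,0,0,0,3.6],[0,0,-0.3,0,0,0,3.6],[0,0,-0.3,0,0,0,3.6]]
  ]
}}

```text
t: 12.4
ee_pos: [437.7, 12.8, 72.4]
orientation: [1.389, 1.082, -1.389]
ft_force: [-0.4, -0.4, -0.0]
width: 35.8
```

Call:
{"op": "servo_tool", "data": {
  "plan": [
    [[0,0,-0.1,0,0,0,3.6],[0,0,-0.2,0,0,0,3.6],[0,0,-0.2,0,0,0,3.6]]
  ]
}}

```text
t: 12.65
ee_pos: [438.0, 14.5, 72.3]
orientation: [1.388, 1.082, -1.389]
ft_force: [-0.8, -2.7, 1.1]
width: 36.3
```

```bash
python3 snap.py w16; python3 arc.py 0.03 -0.12 73|head -3
```

```text
t 12.65 tcp tray [-70.16  41.41] z 72.3 F [-0.8 -2.7  1.1] [-1.584e+00  0.000e+00  1.000e-03]
tcp [-70.20273876  41.40534924] z 72.32978367593013 r 133.690132790301 a_tcp -0.08541565035236494 a_heading -0.012967638341853327 q [ 0.01  0.45  2.13 -0.    0.56  1.82] F [-0.4 -3.1  0.3]
-0.115 [-0.07, 0.2, -0.38, 0.01, 0.0, 0.0]
-0.12 [-0.07, 0.21, -0.44, 0.01, 0.0, 0.0]
```

View pics/w16.png

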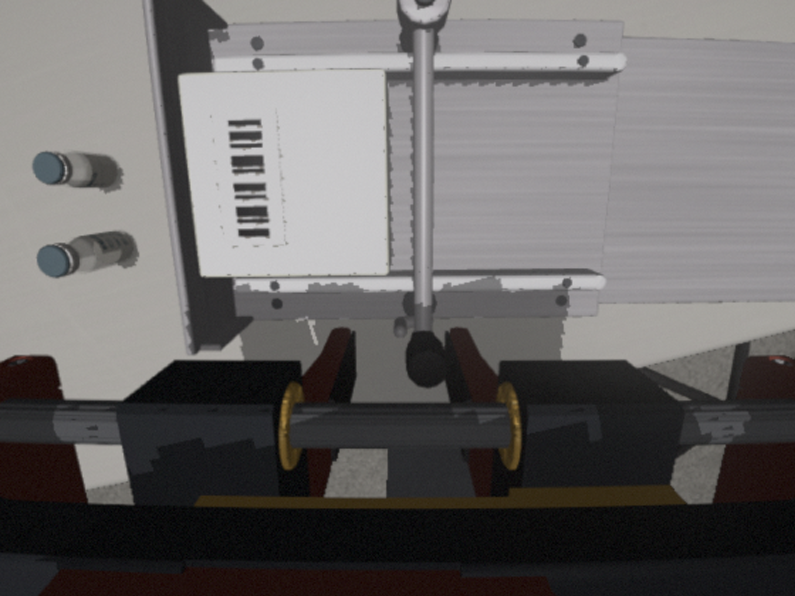

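Call:
{"op": "servo_tool", "data": {
  "plan": [
    [[0,0,-0.1,0,0,0,3.6],[0,0,-0.1,0,0,0,3.6],[0,0,-0.1,0,0,0,3.6]]
  ]
}}

```text
t: 12.95
ee_pos: [438.1, 14.9, 72.3]
orientation: [1.387, 1.082, -1.389]
ft_force: [0.6, -7.8, 1.3]
width: 36.0
```

```bash
python3 - <<'E'
from h import *
pts("w16",[(426,30,45),(424,300,45)])
E
```

```text
(426, 30) [53.6 29.2]
(424, 300) [-50.7  30.1]
```

The force rises to 7.8 N without motion and the bar lies at y=29.2 to 30.1 across the lane, so the gate is shut. Centring the fingers clear of the knob, then straight up.

Call:
{"op": "servo_tool", "data": {
  "plan": [
    [[0,0,0.5,0,0,0,3.6],[0,0,1.0,0,0,0,3.6],[0,0,1.0,0,0,0,3.6],[-2,0,1.0,0,0,0,3.6],[-6,0,1.0,0,0,0,3.6],[-10,0,1.0,0,0,0,3.6],[-14,0,1.0,0,0,0,3.6],[-16,0,1.0,0,0,0,3.6]]
  ]
}}

```text
t: 13.62
ee_pos: [437.6, 6.0, 236.7]
orientation: [1.393, 1.078, -1.384]
ft_force: [1.2, -0.7, 0.1]
width: 35.9
```

Call:
{"op": "servo_tool", "data": {
  "plan": [
    [[-4,-2,0,0,0,0,3.6],[-8,-4,0,0,0,0,3.6],[-8,-4,0,0,0,0,3.6],[-8,-4,0,0,0,0,3.6]]
  ]
}}

```text
t: 13.95
ee_pos: [397.8, 16.0, 314.8]
orientation: [1.392, 1.078, -1.383]
ft_force: [-0.5, 0.3, -0.4]
width: 36.6
```

```bash
python3 snap.py w17
```

```text
t 13.95 tcp tray [-109.61   33.46] z 314.8 F [-0.5  0.3 -0.4] [-1.584  0.003 -0.006]
```

View pics/w17.png

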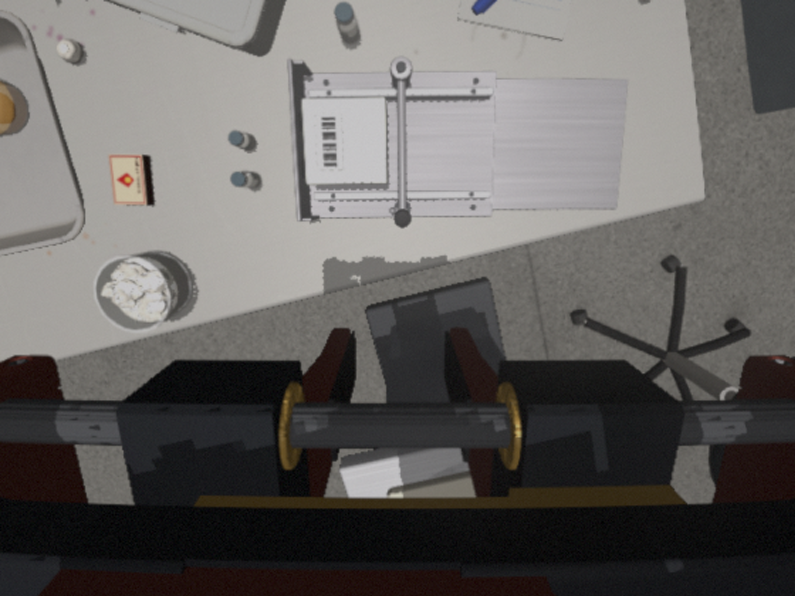

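The box is at the stop (lid (303,97) to (387,184)) and the gate lies straight across behind it, pivot (401,68) to knob (402,217), with nothing touching. A last numeric check.

```bash
python3 - <<'E'
from h import *
c=dict(np.load("pics/w17.npz"))
pts("w17",[(401,68,56),(402,216,76),(401.5,105,45),(402,190,45),(331,96,22),(473,96,22),(331,196,22),(473,195,22)])
im=cv2.imread("pics/w17_raw.png")[:,:,::-1];crop(im,200,40,360,160,5,"pics/w17c.png")
E
```

```text
(401, 68) [60.9 29.7]
(402, 216) [-67.3  30.5]
(401.5, 105) [32.  29.6]
(402, 190) [-44.5  30.1]
(331, 96) [45.5 97.6]
(473, 96) [ 43.7 -39.7]
(331, 196) [-49.4 102. ]
(473, 195) [-50.3 -41.8]
```

View pics/w17c.png

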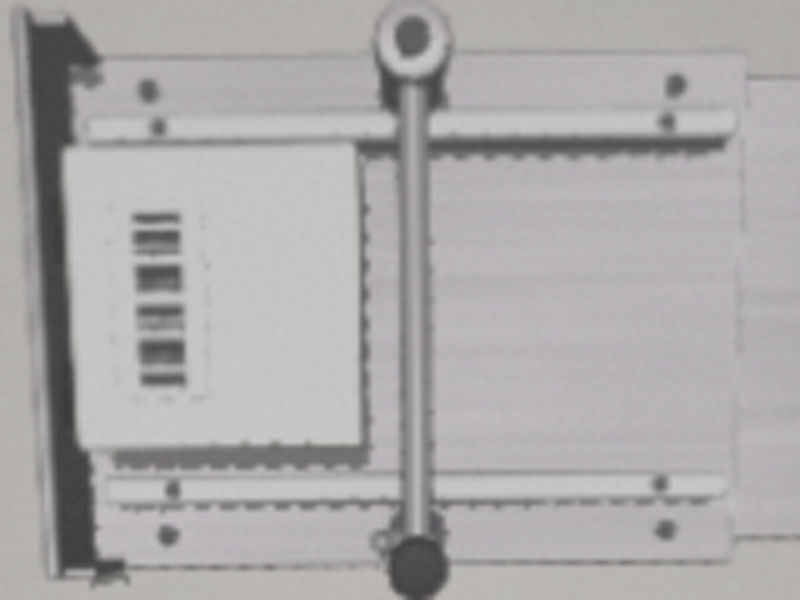

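```bash
python3 - <<'E'
from h import *
c=dict(np.load("pics/w17.npz"));s=5
f=lambda x,y:((x+.5)/s-.5+200,(y+.5)/s-.5+40)
lid([f(80,447),f(63,148),f(357,143),f(361,446)],s=1,c=c)
L=[w2t(onplane(c,f(*p),56)) for p in [(80,447),(63,148),(361,446),(357,143)]]
d=L[1]-L[0];e=L[3]-L[2];print("front,back angle deg",np.degrees(np.arctan2(d[1],d[0])),np.degrees(np.arctan2(e[1],e[0])))
print(ctrl.get_obs()["ft_force"]); print(ctrl.close_job())
E
```

```text
[[-37.1, 119.1], [37.1, 119.1], [36.9, 44.3], [-38.1, 44.8]] sides [np.float64(74.3), np.float64(74.2), np.float64(74.8), np.float64(75.0)]
ctr [-0.3 81.8] ang -0.17 -0.44
front,back angle deg 0.011372138307032006 -0.359372695183405
[ 0.61328564  1.03574286 -0.40132202]
the job is handed in; nothing more can be done
None
```

The cryobox is home against the buffers, the gate is shut behind it, and I have handed the job in at about 14 s of the 72 s allowed; no verdict is reported.

**How it went:** I pushed the box flat along the tray with two part-open fingers, their tips above the rails. The push squared the box up and shifted it about 2 mm toward the robot to centre it. It was about 0.1 mm off centre as it entered the lane. It reached the buffers at 9 N. I then swung the gate shut by its knob to its stop, which took 8 N, and withdrew upward.

**Last checks (wrist camera, tray frame):**

| Check | Measured | Required |
|---|---|---|
| Box centre x | -0.3 mm | ±8 mm |
| Box centre y | 81.8 mm | 77 to 86 mm |
| Box squareness | within 0.5° | about 4.6° (0.08 rad) |
| Gate bar, at two points | y = 29.6 and 30.1 mm, so under 0.01 rad from shut | 0.06 rad |

The arm was clear of everything, with only sensor noise on the force reading. The vials, matchbox and pot look unmoved in the last pictures. I did not measure them again, and the dish and amber bottle are not in the final view.

**Disagreements:**
- The wrist camera and the arm's own position differed by about 2 mm across the jaws. I judged centring from the box and rails in the same picture.
- The first tray heading was about 0.3° off, and I corrected it before the box entered the lane.
- The first two knob sightings differed by about 4 mm, so I looked again from closer before engaging it.

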